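Test the cut-out, then hold a glaze tile in the reader's slot

ROBOT

A 6-joint arm with a two-finger parallel gripper is mounted at the origin on the work surface. World frame = base frame: x ahead of the robot, y to its left, z up, the work surface at z = 0. Lengths are in m, angles in degrees, forces in N, time in s.
With the tool pointing down it reaches from about 0.35 to 0.975 m from the base axis. Payload 17.4 kg.
Tool frame: the origin (TCP) lies midway between the tips of the shut fingers; the grasp point (between the pads) lies 19 mm behind it; z points along the fingers, y is the direction in which the jaws open and shut (so a half turn about z gives the same grasp; the last joint's range is limited). The gripper opens to 85 mm and grips with 20 to 120 N. Pads are 22 mm wide; open, the fingers measure 114 mm over their backs; the gripper's body (76 mm by 85 mm) begins 54 mm behind the grasp point. The pads swing forward as they close: fully open they stand 13 mm farther back than shut.
Start: joints at [-73.957, 6.646, 82.598, -0, 90.757, -2.166], TCP at [0.211, -0.641, 0.231] pointing down, gripper open.
Joint ranges: [-162.19, 162.19], [-47.58, 125.68], [4.15, 143.07], [-65.23, 245.23], [0.69, 171.88], [-170.13, 170.13]. Speed limits (degrees/s): [108.29, 108.29, 127.2, 180, 180, 180].

INTERFACE

Orientations are given as a 3x3 rotation matrix whose columns are the frame's x, y, z axes.
In Python, from station import monitor, cams, ticket gives the robot as it stands. The module is installed in compiled form; this text tells all that it offers.
- The arm moves only by the tool send_rows, never from a script. Its argument "series" is a list of rows, each an object of numbers: "tx", "ty", "tz": the shift along the tool's x, y, z in mm; "ax", "ay", "az": the turn, a rotation vector about the tool's x, y, z in rad; "grip": the closure in counts, from 0 (fully open) to 255 (shut). In form: [{"tx": .., "ty": .., "tz": .., "ax": .., "ay": .., "az": .., "grip": ..}, ...]. A call has 1 to 10 rows; each row shifts and turns the commanded pose from where the row before left it, along the tool's axes as they then stand; what a row does not reach is not made up. A row lasts 1/12 s, in which the tool goes at most 41.7 mm and 7.16 degrees, less where a joint would pass 70% of its speed; a pose out of reach is approached as far as the arm can. A call with a gripper value outside its range is refused whole. The fingers move at their own pace and stop on an object; "grip_force" is the grip in N (left out, the last holds). Time passes only in rows, so rows that do not move let the fingers close. It gives the time, the measured TCP pose, the force and the opening at its end, in the units of the state.
- monitor.observe(): the state, without advancing time (a new reading comes with each control period).
- cams.get_image(name): name is "scene" or "top" or "wrist"; returns the picture (480x640x3 uint8, blue, green, red); there is no depth.
- cams.camera_params(name): a dict with "K" (3x3 intrinsics, pixels), "xyz" and "attitude" of the camera in the world. Camera axes: x right, y down, z forward; pixel columns grow to the right and rows downward; lengths in m; the calibration is good to about 2 mm. A picture is of the moment at which its call begins: read the wrist's pose just before it. camera_params takes no time and is no camera call; for the wrist camera it gives the pose at the moment of the call.
- ticket.hand_in(): hands the job in, once; it reports no verdict.
The state is a dict: "t": time; "q": joint angles; "qd": joint speeds; "effort": joint torques, N m; "position": TCP position; "tool_rot": TCP orientation; "force": force on the tool from outside, world axes, zero at the start; "torque": the same for the moment, N m; "grip_width": finger opening in m.
Only numpy, scipy, OpenCV 4.12 (cv2) and the standard library are available. Lean on these libraries where they do the work, as an engineer would, in place of code of your own. Each camera call takes 0.05 s, during which the arm holds its last target. There are 200 camera calls.

TASK

Before reading a glaze sample, prove the safety cut-out: press its yellow test button so that the red-knobbed lever drops, let the button go, then lift the lever back up until it rests in its upright stop. Then take the blue-glazed test tile from the wooden rack, lower its glazed end straight down through the slot in the top of the glaze reader until the glaze line is level with the reader's top, and finish still holding it there, still and upright, without letting go and without leaning on the reader. Leave the other tiles, the bowls and the other things on the table where they are.

Things in the scene. Friction and masses are not known exactly. Their poses are not given: they have to be found in the camera images.
- breaker: fixed grey steel box, the safety cut-out, 90 (x) by 130 (y) by 95 mm high, standing on the table; origin at the centre of its underside, z up. On its top: the yellow test button near its +y end and the lever near its -y end (button and lever 68 mm apart); it may stand turned on the table
- button_top (a point): centre of the top face of the yellow test button (29 mm across), which stands 12 mm proud of a black collar 38 mm across and 118 mm above the table; pressed straight down it travels 7 mm, trips the lever at about 4 mm, needs about 5 N at the bottom and springs back
- test_button (a joint): travel of the test button in m: 0 released, 0.007 fully pressed
- lever (a joint): angle of the cut-out's lever in rad: 0 = up, resting at its stop 18 degrees past upright to the box's +x side; 0.31 = upright; 1.45 = dropped, at its stop, 65 degrees from upright to the box's -x side. It is moved by its own weight: beyond upright it falls to whichever stop it leans to. It starts at 0
- lever_knob (a point): centre of the lever's red knob, a cylinder 20 mm in diameter and 24 mm long with its axis along the box's y; the flat ends can be pinched across the box's y from above; it swings in the box's x-z plane on a thin steel stalk, 65 mm from the hinge. When dropped it is about 117 mm above the table
- lever_hinge (a point): the lever's hinge axis (along the box's y), fixed in the box, 5 mm below its top, 90 mm above the table
- reader: fixed white glaze reader with a light metal top and a small dark display, 110 (x) by 120 (y) by 110 mm high; origin at the centre of its underside, z up; hollow inside, its inner floor 12 mm above the table
- slot (a point): centre of the mouth of the slot in the reader's top, level with the top, 110 mm above the table; axes as the reader's. The slot is 12 mm (x) by 52 mm (y), goes straight down through a 14 mm thick top, and its mouth is bevelled by a blue 45-degree lead-in 4 mm deep that widens it to 20 by 60 mm at the top face
- tile_center (a point): centre of the blue-glazed test tile, a flat ceramic plate 10 mm thick (x), 50 mm wide (y) and 120 mm tall (z), about 130 g, either way round alike. It stands upright in the rack, its foot 8 mm above the table. The lower 45 mm are glazed blue on both sides, the rest is bare buff clay, so the glaze line is 45 mm above its foot and 15 mm below this point
- rack: fixed wooden rack with three slots in a row along its y, 62 mm apart, a tile upright in each with its thickness along the rack's x; 60 by 200 mm, its rails 24 mm high, the slots 13 mm by 53 mm and 16 mm deep; origin at the centre of its underside. It may stand turned on the table, and which slot holds which tile changes
- tile_green: green-glazed test tile of the same size, in the rack, to be left alone; origin at the centre of its foot
- tile_white: white-glazed test tile of the same size, in the rack, to be left alone; origin at the centre of its foot
- bowl_grey: loose grey bowl, 116 mm across, 60 mm high, to be left alone; origin under its centre
- bowl_brown: loose brown bowl, 104 mm across, 55 mm high, to be left alone; origin under its centre
- cup_clay: loose clay cup, 76 mm across, 85 mm high, to be left alone; origin under its centre
- glaze_jar: loose amber jar with a white cap, 52 mm across, 70 mm high, to be left alone; origin under its centre
- clay_block: loose terracotta block, 70 by 45 by 35 mm high, to be left alone; origin under its centre

How it is judged (in metres and radians):
On the way, in this order (a step that is already met when the one before it is completed fails the run):
1. the test button is pressed while the lever is up (value of joint test_button above 0.003 m and value of joint lever below 0.9 rad), for 0.02 s.
2. the lever has dropped and the button is released (value of joint test_button below 0.001 m and value of joint lever above 1.2 rad), for 0.1 s.
3. the lever is lifted back to its upper stop, the fingers off it (value of joint lever below 0.1 rad and contact force between the fingers and lever below 0.1 N), for 0.2 s.
4. the blue tile's glazed end is through the slot (z of tile_center in the frame of slot below 0.025 m and horizontal distance between tile_center and slot below 0.008 m), for 0.1 s.
At the end, for the whole second after the job is handed in: Blue tile upright (6 deg) in the slot, glaze line within 10 mm of the reader's top, gripped, still, pressing the reader under 10 N; lever within 0.1 rad of its upper stop, button released; every other loose thing within 30 mm of its start, other tiles upright (all of step 4 and z of tile_center in the frame of slot above 0.005 m and angle between tile_center's own z axis and vertical below 0.1 rad and contact force between the fingers and tile_blue above 2 N and contact force between reader and tile_blue below 10 N and linear speed of tile_blue below 0.02 m/s and value of joint lever below 0.1 rad and value of joint test_button below 0.001 m and angle between each of tile_green, tile_white's own z axis and vertical below 0.15 rad and distance of each of tile_green, tile_white, bowl_grey, bowl_brown, cup_clay, glaze_jar, clay_block from where it was at the start of the episode below 0.03 m); the arm keeps its last pose, push and grip.
It fails at once if another tile, a bowl, the cup, the jar or the clay block was pushed more than 30 mm (distance of any of tile_green, tile_white, bowl_grey, bowl_brown, cup_clay, glaze_jar, clay_block from where it was at the start of the episode above 0.03 m).
It also fails if it takes over 72 s, if anything falls off the work surface, if the arm or the gripper's body presses on something with over 40 N, if the wrist force passes 120 N, or if a joint passes its speed limit or range.

## Working session

There is one attempt and no reset: what is moved stays moved. The work goes in short steps, Python scripts to look and compute and a tool call to move; the robot and the scene stay as the last step left them, time stands still between calls to the robot, and variables do not carry over. Pictures are saved under pics/ and viewed, about 8 in all and at most 12, crops included, and the job is handed in when it is done.

Besides the shell and the picture viewer there is one more tool, called after "Emit:" by a JSON object that holds its "api" and its "payload". send_rows: Moves the arm, as the interface text tells. Its arguments: {"type":"object","properties":{"series":{"type":"array"},"grip_force":{"type":"number"}},"required":["series"]}

```bash
mkdir -p pics; python3 - <<'E'
from station import monitor, cams
import cv2, numpy as np
s=monitor.observe(); print({k:np.round(s[k],3).tolist() for k in s})
for n in("top","scene"):
    im=cams.get_image(n); cv2.imwrite(f"pics/{n}0.png",im); p=cams.camera_params(n); print(n,p)
print(cams.camera_params("wrist"))
E
```

```text
{'t': 0.0, 'q': [-73.956, 6.674, 82.634, -0.0, 90.756, -2.167], 'qd': [-0.065, 0.075, 0.043, -0.085, 0.046, 0.048], 'effort': [0.001, -73.199, -63.248, -0.0, 0.006, 0.0], 'position': [0.211, -0.641, 0.231], 'tool_rot': [[0.95, 0.313, -0.0], [0.313, -0.95, 0.001], [0.0, -0.001, -1.0]], 'force': [0.329, -0.426, 0.521], 'torque': [0.027, -0.009, -0.017], 'grip_width': 0.085}
top {'K': array([[517.97599097,   0.        , 317.12335465],
       [  0.        , 517.97599097, 243.2682364 ],
       [  0.        ,   0.        ,   1.        ]]), 'xyz': array([ 0.45188398, -0.00566315,  1.29975697]), 'attitude': array([[ 0.02471423, -0.99437849,  0.10295936],
       [-0.99966846, -0.02532633, -0.00464183],
       [ 0.00722331, -0.10281051, -0.99467473]])}
scene {'K': array([[492.14972211,   0.        , 324.30625822],
       [  0.        , 492.14972211, 234.07970876],
       [  0.        ,   0.        ,   1.        ]]), 'xyz': array([ 1.27293062, -0.13630986,  0.89070587]), 'attitude': array([[ 0.17161216,  0.72077184, -0.67159304],
       [ 0.98515913, -0.12782409,  0.11455342],
       [-0.00327889, -0.68128478, -0.73201113]])}
{'K': array([[343.71604251,   0.        , 317.56949907],
       [  0.        , 343.71604251, 241.10594896],
       [  0.        ,   0.        ,   1.        ]]), 'xyz': array([ 0.27992583, -0.61808758,  0.37336847]), 'attitude': array([[ 0.3129156 , -0.91153966, -0.26679443],
       [-0.94977942, -0.30081747, -0.08618527],
       [-0.00169513,  0.28036458, -0.95989209]])}
```

View pics/top0.png

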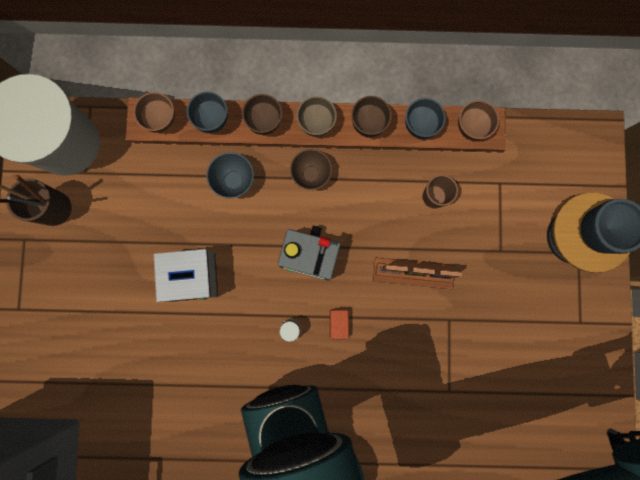

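View pics/scene0.png

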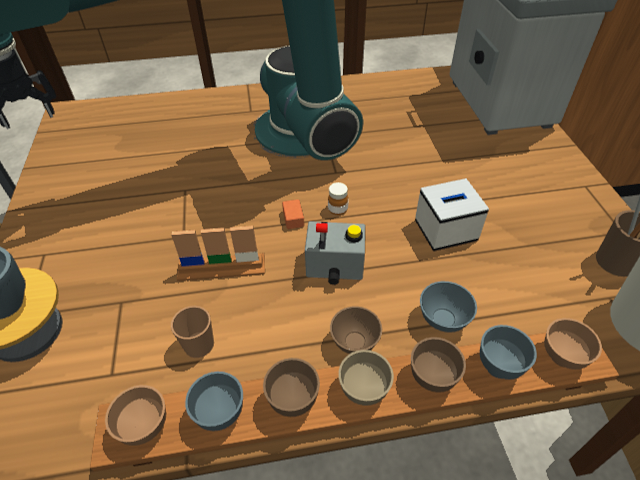

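The top view shows the button at (292,250), knob at (324,243), slot at (181,275) and tile tops at (397,268), (425,271) and (450,274). The scene view shows the blue tile leftmost, which is the -y end, so it's the rightmost one in the top view.

```bash
cat > h.py <<'E'
import numpy as np, cv2
from station import monitor, cams
def ray(p,uv):
    d=p["attitude"]@np.linalg.inv(p["K"])@np.array([uv[0],uv[1],1.]); return p["xyz"],d/np.linalg.norm(d)
def onplane(p,uv,z):
    o,d=ray(p,uv); return o+d*(z-o[2])/d[2]
def cross(p1,u1,p2,u2):
    o1,d1=ray(p1,u1);o2,d2=ray(p2,u2)
    s=np.linalg.lstsq(np.c_[d1,-d2],o2-o1,rcond=None)[0]
    a,b=o1+d1*s[0],o2+d2*s[1]; return (a+b)/2,np.linalg.norm(a-b)
def blobs(im,lo,hi,box=None,amin=20):
    m=cv2.inRange(cv2.cvtColor(im,cv2.COLOR_BGR2HSV),np.array(lo),np.array(hi))
    if box: 
        k=np.zeros_like(m);x0,y0,x1,y1=box;k[y0:y1,x0:x1]=255;m&=k
    c,_=cv2.findContours(m,cv2.RETR_EXTERNAL,cv2.CHAIN_APPROX_NONE)
    return sorted([(cv2.contourArea(q),cv2.minAreaRect(q)) for q in c if cv2.contourArea(q)>=amin],key=lambda t:-t[0])
E
python3 - <<'E'
from h import *
T=cv2.imread("pics/top0.png");S=cv2.imread("pics/scene0.png");pt=cams.camera_params("top");ps=cams.camera_params("scene")
np.set_printoptions(precision=4,suppress=True)
Y=([22,150,100],[35,255,255]);R=([0,200,120],[4,255,255]);B=([105,120,40],[130,255,255])
for nm,c,bt,bs,z in(("btn",Y,(260,220,350,290),(290,200,380,290),.118),("knob",R,(260,220,350,290),(300,200,380,260),.152),("slot",B,(140,240,220,310),(410,170,490,220),.11)):
    a=blobs(T,*c,bt,8);b=blobs(S,*c,bs,8)
    print(nm,a[:2],b[:2])
    if a: print(onplane(pt,a[0][1][0],z))
    if b: print(onplane(ps,b[0][1][0],z))
    if a and b: print(cross(pt,a[0][1][0],ps,b[0][1][0]))
cv2.imwrite("pics/c1.png",np.hstack([cv2.resize(T[225:300,270:350],(400,375),interpolation=2),cv2.resize(T[245:295,370:470],(400,375),interpolation=2)]))
E
```

```text
btn [(112.5, ((291.0, 249.0), (12.0, 12.0), 90.0))] [(117.0, ((354.0, 231.0), (12.0, 12.0), 90.0))]
[0.5595 0.0483 0.118 ]
[0.5662 0.0492 0.118 ]
(array([0.5603, 0.0497, 0.1116]), np.float64(0.0021847498730348))
knob [(48.0, ((324.0, 242.00001525878906), (8.913375854492188, 6.685031890869141), 21.801406860351562))] [(67.5, ((321.0, 227.0), (8.0, 10.0), 90.0))]
[ 0.5739 -0.0263  0.152 ]
[ 0.5742 -0.024   0.152 ]
(array([ 0.5741, -0.0252,  0.1521]), np.float64(0.002258652602244802))
slot [(159.0, ((181.01641845703125, 274.6803283691406), (7.514466762542725, 24.716257095336914), 84.80557250976562))] [(45.5, ((453.4825439453125, 197.4081268310547), (5.473029136657715, 24.745576858520508), 79.2156982421875))]
[0.4948 0.2987 0.11  ]
[0.4943 0.3017 0.11  ]
(array([0.4951, 0.2998, 0.1108]), np.float64(0.002667221747103131))
```

View pics/c1.png

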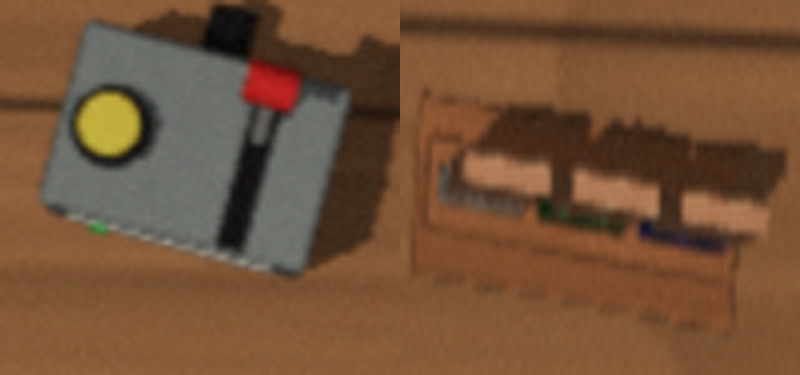

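The crops show the box turned about -15°, with the lever leaning to +x (up). The blue tile is at the -y end of the rack, and the rack is turned about -6°. I'll raise the arm and move to a view over the breaker.

Emit:
{"api": "send_rows", "payload": {"series": [{"tx":23.3,"ty":-27.7,"tz":-5},{"tx":23.3,"ty":-27.7,"tz":-5},{"tx":23.3,"ty":-27.7,"tz":-5},{"tx":23.3,"ty":-27.7,"tz":-5},{"tx":23.3,"ty":-27.7,"tz":-5},{"tx":23.3,"ty":-27.7,"tz":-5},{"tx":23.3,"ty":-27.7,"tz":-5},{"tx":23.3,"ty":-27.7,"tz":-5},{"tx":23.3,"ty":-27.7,"tz":-5},{"tx":23.3,"ty":-27.7,"tz":-5}]}}

```text
invalid input
```

Emit:
{"api": "send_rows", "payload": {"series": [{"tx":23.3,"ty":-27.7},{"tx":23.3,"ty":-27.7},{"tx":23.3,"ty":-27.7},{"tx":23.3,"ty":-27.7},{"tx":23.3,"ty":-27.7},{"tx":23.3,"ty":-27.7},{"tx":23.3,"ty":-27.7},{"tx":23.3,"ty":-27.7},{"tx":23.3,"ty":-27.7},{"tx":23.3,"ty":-27.7}]}}

```text
invalid input
```

Emit:
{"api": "send_rows", "payload": {"series": [{"az":0.12,"grip":255},{"az":0.12,"grip":255},{"az":0.12,"grip":255},{"az":0.12,"grip":255},{"az":0.1,"grip":255},{"grip":255},{"grip":255}]}}

```text
invalid input
```

```bash
python3 - <<'E'
from h import *
s=monitor.observe(); p=cams.camera_params("wrist"); im=cams.get_image("wrist"); cv2.imwrite("pics/w1.png",im)
print(s["t"],s["position"],s["tool_rot"],s["grip_width"]); import pickle; pickle.dump(p,open("w1.pkl","wb"))
E
```

```text
0.1 [ 0.21085756 -0.64105029  0.23064328] [[ 9.49932652e-01  3.12454585e-01 -2.98499515e-04]
 [ 3.12454726e-01 -9.49932112e-01  1.01296150e-03]
 [ 3.29501892e-05 -1.05551279e-03 -9.99999442e-01]] 0.08547956824893402
```

View pics/w1.png

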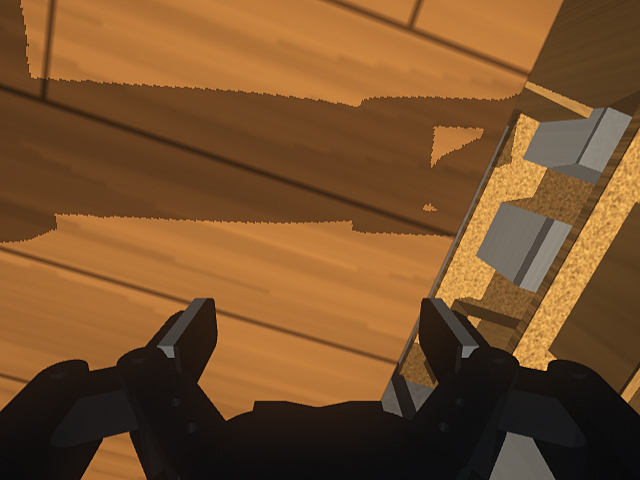

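The calls were refused, so every row probably needs all of its fields. The arm hasn't moved, and the wrist picture shows only the table and the fingers.

Emit:
{"api": "send_rows", "payload": {"series": [{"tx":23.3,"ty":-27.7,"tz":-5,"ax":0,"ay":0,"az":0,"grip":0},{"tx":23.3,"ty":-27.7,"tz":-5,"ax":0,"ay":0,"az":0,"grip":0},{"tx":23.3,"ty":-27.7,"tz":-5,"ax":0,"ay":0,"az":0,"grip":0},{"tx":23.3,"ty":-27.7,"tz":-5,"ax":0,"ay":0,"az":0,"grip":0},{"tx":23.3,"ty":-27.7,"tz":-5,"ax":0,"ay":0,"az":0,"grip":0},{"tx":23.3,"ty":-27.7,"tz":-5,"ax":0,"ay":0,"az":0,"grip":0},{"tx":23.3,"ty":-27.7,"tz":-5,"ax":0,"ay":0,"az":0,"grip":0},{"tx":23.3,"ty":-27.7,"tz":-5,"ax":0,"ay":0,"az":0,"grip":0},{"tx":23.3,"ty":-27.7,"tz":-5,"ax":0,"ay":0,"az":0,"grip":0},{"tx":23.3,"ty":-27.7,"tz":-5,"ax":0,"ay":0,"az":0,"grip":0}]}}

```text
t: 0.98
position: [0.3458, -0.3036, 0.2814]
tool_rot: [[0.95, 0.312, 0.0], [0.312, -0.95, -0.0], [0.0, 0.0, -1.0]]
force: [1.0, -0.4, 0.5]
grip_width: 0.085
```

Emit:
{"api": "send_rows", "payload": {"series": [{"tx":23.3,"ty":-27.7,"tz":0,"ax":0,"ay":0,"az":0,"grip":0},{"tx":23.3,"ty":-27.7,"tz":0,"ax":0,"ay":0,"az":0,"grip":0},{"tx":23.3,"ty":-27.7,"tz":0,"ax":0,"ay":0,"az":0,"grip":0},{"tx":23.3,"ty":-27.7,"tz":0,"ax":0,"ay":0,"az":0,"grip":0},{"tx":23.3,"ty":-27.7,"tz":0,"ax":0,"ay":0,"az":0,"grip":0},{"tx":23.3,"ty":-27.7,"tz":0,"ax":0,"ay":0,"az":0,"grip":0},{"tx":23.3,"ty":-27.7,"tz":0,"ax":0,"ay":0,"az":0,"grip":0},{"tx":23.3,"ty":-27.7,"tz":0,"ax":0,"ay":0,"az":0,"grip":0},{"tx":23.3,"ty":-27.7,"tz":0,"ax":0,"ay":0,"az":0,"grip":0},{"tx":23.3,"ty":-27.7,"tz":0,"ax":0,"ay":0,"az":0,"grip":0}]}}

```text
t: 1.82
position: [0.4806, 0.0326, 0.2813]
tool_rot: [[0.95, 0.313, 0.0], [0.313, -0.95, -0.0], [0.0, 0.0, -1.0]]
force: [0.2, -0.8, -0.0]
grip_width: 0.0852
```

Emit:
{"api": "send_rows", "payload": {"series": [{"tx":0,"ty":0,"tz":0,"ax":0,"ay":0,"az":0.12,"grip":255},{"tx":0,"ty":0,"tz":0,"ax":0,"ay":0,"az":0.12,"grip":255},{"tx":0,"ty":0,"tz":0,"ax":0,"ay":0,"az":0.12,"grip":255},{"tx":0,"ty":0,"tz":0,"ax":0,"ay":0,"az":0.12,"grip":255},{"tx":0,"ty":0,"tz":0,"ax":0,"ay":0,"az":0.1,"grip":255},{"tx":0,"ty":0,"tz":0,"ax":0,"ay":0,"az":0,"grip":255}]}}

```text
t: 2.32
position: [0.4804, 0.0307, 0.2811]
tool_rot: [[0.965, -0.264, -0.0], [-0.264, -0.965, -0.0], [-0.0, 0.0, -1.0]]
force: [-0.1, -0.2, 0.8]
grip_width: 0.0124
```

```bash
python3 - <<'E'
from h import *
import pickle
np.set_printoptions(precision=4,suppress=True)
s=monitor.observe(); p=cams.camera_params("wrist"); im=cams.get_image("wrist"); cv2.imwrite("pics/w2.png",im)
print(s["t"],s["position"],s["tool_rot"],s["grip_width"],s["force"]); pickle.dump(p,open("w2.pkl","wb"))
for nm,c,z in(("btn",([22,150,60],[35,255,255]),.118),("knob",([0,200,80],[4,255,255]),.152),("blue",([105,120,40],[130,255,255]),.11)):
    for a in blobs(im,*c,None,60)[:3]: print(nm,a,onplane(p,a[1][0],z))
E
```

```text
2.3167 [0.4804 0.0307 0.2811] [[ 0.9645 -0.2639 -0.0003]
 [-0.2639 -0.9645 -0.    ]
 [-0.0003  0.0001 -1.    ]] 0.012405608799274529 [-0.1234 -0.2241  0.8013]
btn (876.0, ((272.70001220703125, 140.60000610351562), (33.98823165893555, 33.541019439697266), 26.56505012512207)) [0.5605 0.0499 0.118 ]
knob (903.0, ((357.0, 91.5), (29.0, 34.0), 90.0)) [ 0.5761 -0.024   0.152 ]
blue (406.0, ((48.766265869140625, 277.6390380859375), (19.769229888916016, 58.615386962890625), 67.38013458251953)) [0.4954 0.3016 0.11  ]
```

View pics/w2.png

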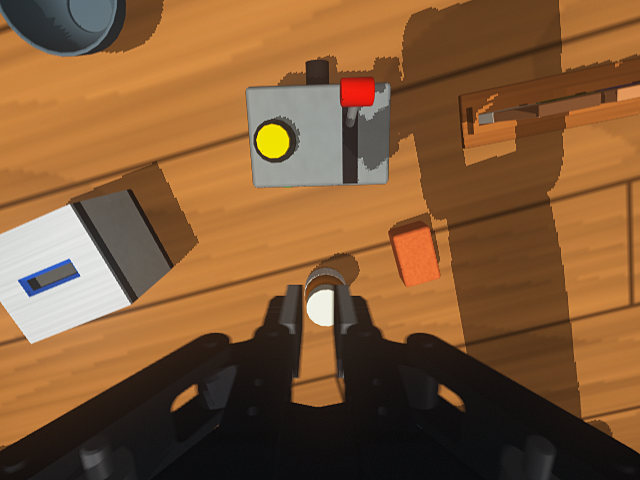

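The button is at (0.5605, 0.0499), agreeing with the first fix, and the box axes match the tool axes. The button-to-hinge distance along the box's y is 67 mm against the 68 mm given. I'll move over the button and press.

Emit:
{"api": "send_rows", "payload": {"series": [{"tx":36,"ty":-20,"tz":0,"ax":0,"ay":0,"az":0,"grip":255},{"tx":36.2,"ty":-19.5,"tz":0,"ax":0,"ay":0,"az":0,"grip":255},{"tx":0,"ty":0,"tz":35,"ax":0,"ay":0,"az":0,"grip":255},{"tx":0,"ty":0,"tz":35,"ax":0,"ay":0,"az":0,"grip":255},{"tx":0,"ty":0,"tz":35,"ax":0,"ay":0,"az":0,"grip":255},{"tx":0,"ty":0,"tz":35,"ax":0,"ay":0,"az":0,"grip":255},{"tx":0,"ty":0,"tz":10,"ax":0,"ay":0,"az":0,"grip":255},{"tx":0,"ty":0,"tz":0,"ax":0,"ay":0,"az":0,"grip":255}]}}

```text
t: 3.03
position: [0.5592, 0.05, 0.1287]
tool_rot: [[0.966, -0.257, -0.005], [-0.257, -0.966, -0.0], [-0.004, 0.001, -1.0]]
force: [-0.3, -0.7, -0.2]
grip_width: 0.0001
```

Emit:
{"api": "send_rows", "payload": {"series": [{"tx":0,"ty":0,"tz":6,"ax":0,"ay":0,"az":0,"grip":255},{"tx":0,"ty":0,"tz":5,"ax":0,"ay":0,"az":0,"grip":255},{"tx":0,"ty":0,"tz":4,"ax":0,"ay":0,"az":0,"grip":255},{"tx":0,"ty":0,"tz":3,"ax":0,"ay":0,"az":0,"grip":255},{"tx":0,"ty":0,"tz":0,"ax":0,"ay":0,"az":0,"grip":255}]}}

```text
t: 3.45
position: [0.561, 0.0501, 0.114]
tool_rot: [[0.966, -0.259, 0.002], [-0.259, -0.966, 0.0], [0.002, -0.0, -1.0]]
force: [2.8, -0.2, 2.9]
grip_width: 0.0002
```

Emit:
{"api": "send_rows", "payload": {"series": [{"tx":0,"ty":0,"tz":2,"ax":0,"ay":0,"az":0,"grip":255},{"tx":0,"ty":0,"tz":1.5,"ax":0,"ay":0,"az":0,"grip":255},{"tx":0,"ty":0,"tz":0,"ax":0,"ay":0,"az":0,"grip":255},{"tx":0,"ty":0,"tz":0,"ax":0,"ay":0,"az":0,"grip":255}]}}

```text
t: 3.78
position: [0.561, 0.0501, 0.1109]
tool_rot: [[0.966, -0.259, 0.002], [-0.259, -0.966, 0.0], [0.002, -0.0, -1.0]]
force: [0.2, 0.1, 8.4]
grip_width: -0.0003
```

It's pressed to the bottom (8.4 N, z 0.111). I'll back off and look.

Emit:
{"api": "send_rows", "payload": {"series": [{"tx":0,"ty":0,"tz":-10,"ax":0,"ay":0,"az":0,"grip":255},{"tx":0,"ty":0,"tz":-30,"ax":0,"ay":0,"az":0,"grip":255},{"tx":0,"ty":0,"tz":-40,"ax":0,"ay":0,"az":0,"grip":255},{"tx":0,"ty":0,"tz":-40,"ax":0,"ay":0,"az":0,"grip":255},{"tx":-37,"ty":16,"tz":0,"ax":0,"ay":0,"az":0,"grip":0},{"tx":-37,"ty":16,"tz":0,"ax":0,"ay":0,"az":0,"grip":0},{"tx":-37,"ty":16,"tz":0,"ax":0,"ay":0,"az":0,"grip":0},{"tx":-19,"ty":22,"tz":0,"ax":0,"ay":0,"az":0,"grip":0},{"tx":0,"ty":0,"tz":0,"ax":0,"ay":0,"az":0,"grip":0},{"tx":0,"ty":0,"tz":0,"ax":0,"ay":0,"az":0,"grip":0}]}}

```text
t: 4.62
position: [0.416, 0.0158, 0.2307]
tool_rot: [[0.966, -0.26, 0.002], [-0.26, -0.966, -0.0], [0.002, -0.0, -1.0]]
force: [0.3, -0.2, -0.1]
grip_width: 0.072
```

```bash
python3 - <<'E'
from h import *
import pickle
np.set_printoptions(precision=4,suppress=True)
s=monitor.observe(); p=cams.camera_params("wrist"); im=cams.get_image("wrist"); cv2.imwrite("pics/w3.png",im)
print(s["t"],s["position"],s["tool_rot"],s["grip_width"],s["force"]); pickle.dump(p,open("w3.pkl","wb"))
for nm,c,z in(("btn",([22,150,60],[35,255,255]),.118),("knob",([0,200,80],[4,255,255]),.120)):
    for a in blobs(im,*c,None,60)[:3]: print(nm,a,onplane(p,a[1][0],z))
E
```

```text
4.6167 [0.416  0.0158 0.2307] [[ 0.9656 -0.2601  0.0018]
 [-0.2601 -0.9656 -0.    ]
 [ 0.0018 -0.0004 -1.    ]] 0.07195843737220714 [ 0.3238 -0.1683 -0.0656]
btn (1714.5, ((215.75003051757812, 51.75001525878906), (51.61879348754883, 42.42640686035156), 45.0)) [0.559  0.0491 0.118 ]
knob (916.0, ((317.0, 121.0), (28.0, 34.0), 90.0)) [ 0.4991 -0.0048  0.12  ]
```

View pics/w3.png

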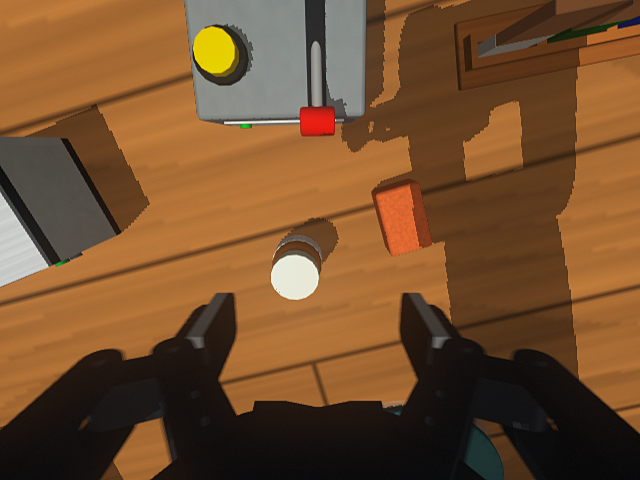

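The lever has dropped, with the knob at pixel (317,121). That gives (0.499, -0.005), which is 79 mm from its up position, as expected. I'll grasp the knob.

Emit:
{"api": "send_rows", "payload": {"series": [{"tx":34,"ty":-1,"tz":10,"ax":0,"ay":0,"az":0,"grip":0},{"tx":34,"ty":-0.7,"tz":15,"ax":0,"ay":0,"az":0,"grip":0},{"tx":17.5,"ty":0,"tz":25,"ax":0,"ay":0,"az":0,"grip":0},{"tx":0,"ty":0,"tz":30,"ax":0,"ay":0,"az":0,"grip":0},{"tx":0,"ty":0,"tz":30,"ax":0,"ay":0,"az":0,"grip":0},{"tx":0,"ty":0,"tz":16.5,"ax":0,"ay":0,"az":0,"grip":0},{"tx":0,"ty":0,"tz":0,"ax":0,"ay":0,"az":0,"grip":0}], "grip_force": 20}}

```text
t: 5.25
position: [0.4986, -0.0039, 0.0987]
tool_rot: [[0.966, -0.259, -0.007], [-0.259, -0.966, 0.001], [-0.007, 0.001, -1.0]]
force: [-0.4, 0.3, -0.2]
grip_width: 0.0856
```

Emit:
{"api": "send_rows", "payload": {"series": [{"tx":0,"ty":0,"tz":0,"ax":0,"ay":0,"az":0,"grip":255},{"tx":0,"ty":0,"tz":0,"ax":0,"ay":0,"az":0,"grip":255},{"tx":0,"ty":0,"tz":0,"ax":0,"ay":0,"az":0,"grip":255},{"tx":0,"ty":0,"tz":0,"ax":0,"ay":0,"az":0,"grip":255},{"tx":0,"ty":0,"tz":0,"ax":0,"ay":0,"az":0,"grip":255},{"tx":0,"ty":0,"tz":0,"ax":0,"ay":0,"az":0,"grip":255},{"tx":0,"ty":0,"tz":0,"ax":0,"ay":0,"az":0,"grip":255},{"tx":0,"ty":0,"tz":0,"ax":0,"ay":0,"az":0,"grip":255}]}}

```text
t: 5.92
position: [0.4997, -0.0059, 0.1046]
tool_rot: [[0.966, -0.26, 0.0], [-0.26, -0.966, -0.003], [0.001, 0.003, -1.0]]
force: [-7.4, -14.7, 9.8]
grip_width: 0.0234
```

Holding at 23.4 mm. There's a side load toward +tool y, so I'll ease 2 mm that way and then swing up along the arc.

Emit:
{"api": "send_rows", "payload": {"series": [{"tx":0,"ty":2,"tz":0,"ax":0,"ay":0,"az":0,"grip":255},{"tx":5.7,"ty":0,"tz":-9.8,"ax":0,"ay":0,"az":0,"grip":255},{"tx":7.2,"ty":0,"tz":-8.7,"ax":0,"ay":0,"az":0,"grip":255},{"tx":8.7,"ty":0,"tz":-7.2,"ax":0,"ay":0,"az":0,"grip":255},{"tx":9.8,"ty":0,"tz":-5.7,"ax":0,"ay":0,"az":0,"grip":255},{"tx":0,"ty":0,"tz":0,"ax":0,"ay":0,"az":0,"grip":255},{"tx":0,"ty":0,"tz":0,"ax":0,"ay":0,"az":0,"grip":255}]}}

```text
t: 6.5
position: [0.531, -0.0142, 0.1362]
tool_rot: [[0.966, -0.259, 0.002], [-0.259, -0.966, 0.001], [0.001, -0.001, -1.0]]
force: [0.1, 5.8, 4.1]
grip_width: 0.0237
```

Emit:
{"api": "send_rows", "payload": {"series": [{"tx":10.7,"ty":-0.5,"tz":-3.9,"ax":0,"ay":0,"az":0,"grip":255},{"tx":11.1,"ty":0,"tz":-2,"ax":0,"ay":0,"az":0,"grip":255},{"tx":11.4,"ty":0,"tz":0,"ax":0,"ay":0,"az":0,"grip":255},{"tx":11.1,"ty":0,"tz":2,"ax":0,"ay":0,"az":0,"grip":255},{"tx":0,"ty":0,"tz":0,"ax":0,"ay":0,"az":0,"grip":255},{"tx":0,"ty":0,"tz":0,"ax":0,"ay":0,"az":0,"grip":255}]}}

```text
t: 7.0
position: [0.5745, -0.025, 0.1399]
tool_rot: [[0.966, -0.259, 0.003], [-0.259, -0.966, 0.001], [0.002, -0.002, -1.0]]
force: [3.1, 8.9, 2.9]
grip_width: 0.0234
```

Emit:
{"api": "send_rows", "payload": {"series": [{"tx":0,"ty":0,"tz":0,"ax":0,"ay":0,"az":0,"grip":0},{"tx":0,"ty":0,"tz":0,"ax":0,"ay":0,"az":0,"grip":0},{"tx":0,"ty":0,"tz":0,"ax":0,"ay":0,"az":0,"grip":0},{"tx":0,"ty":0,"tz":0,"ax":0,"ay":0,"az":0,"grip":0},{"tx":0,"ty":0,"tz":0,"ax":0,"ay":0,"az":0,"grip":0},{"tx":0,"ty":0,"tz":0,"ax":0,"ay":0,"az":0,"grip":0},{"tx":0,"ty":0,"tz":-20,"ax":0,"ay":0,"az":0,"grip":0},{"tx":0,"ty":0,"tz":-40,"ax":0,"ay":0,"az":0,"grip":0},{"tx":0,"ty":0,"tz":-40,"ax":0,"ay":0,"az":0,"grip":0},{"tx":0,"ty":0,"tz":-20,"ax":0,"ay":0,"az":0,"grip":0}]}}

```text
t: 7.83
position: [0.573, -0.0255, 0.2637]
tool_rot: [[0.966, -0.259, 0.005], [-0.259, -0.966, -0.0], [0.004, -0.001, -1.0]]
force: [0.3, 0.5, 0.4]
grip_width: 0.0856
```

The lever is released. Next, compute the tile position and check the lever from the fixed cameras.

```bash
python3 - <<'E'
from h import *
np.set_printoptions(precision=4,suppress=True)
s=monitor.observe(); print(s["t"],s["q"])
pt=cams.camera_params("top")
T=cv2.imread("pics/top0.png")
m=blobs(T,[5,60,150],[16,190,255],(380,258,470,282),15)
for a in m: print(a)
a=onplane(pt,(397,268),.128);b=onplane(pt,(451,273.4),.128);print(a,b,np.linalg.norm(a-b),np.degrees(np.arctan2(*(a-b)[1::-1])))
S=cams.get_image("scene");ps=cams.camera_params("scene")
k=blobs(S,[0,200,120],[4,255,255],(280,190,380,270),8);print("knob",k[:2],onplane(ps,k[0][1][0],.152) if k else "")
E
```

```text
7.8333 [-5.0955 -6.5725 92.8436 -0.004  93.4696 99.9325]
(49.0, ((450.9877624511719, 273.13525390625), (20.280006408691406, 3.3498222827911377), 5.194429397583008))
(48.5, ((396.0792236328125, 267.7079162597656), (20.199254989624023, 3.383126735687256), 5.710593223571777))
(47.0, ((423.50494384765625, 270.4505310058594), (19.40322494506836, 3.383126735687256), 5.710593223571777))
[ 0.5215 -0.1934  0.128 ] [ 0.5123 -0.316   0.128 ] 0.12285743623942956 85.72353858664309
knob [(68.0, ((321.0, 227.0), (8.0, 10.0), 90.0))] [ 0.5742 -0.024   0.152 ]
```

The lever is back up (same knob pixel as at the start). The blue tile's top is at (0.512, -0.316), and the rack's y axis is at 85.7°. I'll move there and turn.

Emit:
{"api": "send_rows", "payload": {"series": [{"tx":3.8,"ty":37.8,"tz":-1.6,"ax":0,"ay":0,"az":0,"grip":0},{"tx":3.8,"ty":37.8,"tz":-1.6,"ax":0,"ay":0,"az":0,"grip":0},{"tx":3.8,"ty":37.8,"tz":-1.6,"ax":0,"ay":0,"az":0,"grip":0},{"tx":3.8,"ty":37.8,"tz":-1.6,"ax":0,"ay":0,"az":0,"grip":0},{"tx":3.8,"ty":37.8,"tz":-1.6,"ax":0,"ay":0,"az":0,"grip":0},{"tx":3.8,"ty":37.8,"tz":-1.6,"ax":0,"ay":0,"az":0,"grip":0},{"tx":3.8,"ty":37.8,"tz":-1.6,"ax":0,"ay":0,"az":0,"grip":0},{"tx":3.8,"ty":37.8,"tz":-1.6,"ax":0,"ay":0,"az":0,"grip":0},{"tx":3.8,"ty":37.8,"tz":-1.6,"ax":0,"ay":0,"az":0,"grip":0},{"tx":3.8,"ty":37.8,"tz":-1.6,"ax":0,"ay":0,"az":0,"grip":0}]}}

```text
t: 8.72
position: [0.5104, -0.4022, 0.2746]
tool_rot: [[0.966, -0.259, -0.0], [-0.259, -0.966, -0.0], [0.0, 0.0, -1.0]]
force: [1.1, -0.1, -0.3]
grip_width: 0.0849
```

Emit:
{"api": "send_rows", "payload": {"series": [{"tx":0,"ty":0,"tz":0,"ax":0,"ay":0,"az":-0.12,"grip":0},{"tx":0,"ty":0,"tz":0,"ax":0,"ay":0,"az":-0.12,"grip":0},{"tx":0,"ty":0,"tz":0,"ax":0,"ay":0,"az":-0.12,"grip":0},{"tx":0,"ty":0,"tz":0,"ax":0,"ay":0,"az":-0.12,"grip":0},{"tx":0,"ty":0,"tz":0,"ax":0,"ay":0,"az":-0.12,"grip":0},{"tx":0,"ty":0,"tz":0,"ax":0,"ay":0,"az":-0.12,"grip":0},{"tx":0,"ty":0,"tz":0,"ax":0,"ay":0,"az":-0.12,"grip":0},{"tx":0,"ty":0,"tz":0,"ax":0,"ay":0,"az":-0.12,"grip":0},{"tx":0,"ty":0,"tz":0,"ax":0,"ay":0,"az":-0.12,"grip":0},{"tx":0,"ty":0,"tz":0,"ax":0,"ay":0,"az":-0.12,"grip":0}]}}

```text
t: 9.55
position: [0.5111, -0.4003, 0.2744]
tool_rot: [[0.587, 0.81, -0.0], [0.81, -0.587, 0.0], [-0.0, -0.0, -1.0]]
force: [-0.2, -0.1, -0.4]
grip_width: 0.0853
```

Emit:
{"api": "send_rows", "payload": {"series": [{"tx":0,"ty":0,"tz":0,"ax":0,"ay":0,"az":-0.12,"grip":0},{"tx":0,"ty":0,"tz":0,"ax":0,"ay":0,"az":-0.12,"grip":0},{"tx":0,"ty":0,"tz":0,"ax":0,"ay":0,"az":-0.12,"grip":0},{"tx":0,"ty":0,"tz":0,"ax":0,"ay":0,"az":-0.12,"grip":0},{"tx":0,"ty":0,"tz":0,"ax":0,"ay":0,"az":-0.077,"grip":0},{"tx":0,"ty":0,"tz":0,"ax":0,"ay":0,"az":0,"grip":0},{"tx":0,"ty":0,"tz":0,"ax":0,"ay":0,"az":0,"grip":0}]}}

```text
t: 10.13
position: [0.5111, -0.4003, 0.2744]
tool_rot: [[0.079, 0.997, -0.0], [0.997, -0.079, 0.0], [0.0, -0.0, -1.0]]
force: [0.8, -0.1, -0.8]
grip_width: 0.0854
```

```bash
python3 - <<'E'
from h import *
import pickle
np.set_printoptions(precision=4,suppress=True)
s=monitor.observe(); p=cams.camera_params("wrist"); im=cams.get_image("wrist"); cv2.imwrite("pics/w4.png",im)
print(s["t"],s["position"],s["tool_rot"],s["q"],s["force"]); pickle.dump(p,open("w4.pkl","wb"))
print(im[::60,::80].shape)
for a in blobs(im,[5,60,150],[16,150,255],(150,0,500,330),150)[:6]: print(a,onplane(p,a[1][0],.128))
for a in blobs(im,[105,120,30],[130,255,255],None,60)[:3]: print("blue",a)
E
```

```text
10.1333 [ 0.5111 -0.4003  0.2744] [[ 0.0787  0.9969 -0.0002]
 [ 0.9969 -0.0787  0.0001]
 [ 0.0001 -0.0002 -1.    ]] [-40.3191   2.9991  82.505   -0.0022  94.5079 -35.8051] [ 0.7688 -0.0769 -0.7557]
(8, 8, 3)
(722.0, ((310.4999694824219, 34.49999237060547), (10.999998092651367, 68.99998474121094), 0.0)) [ 0.5187 -0.2521  0.128 ]
(605.5, ((311.0, 120.5), (63.0, 10.0), 90.0)) [ 0.514  -0.3125  0.128 ]
```

View pics/w4.png

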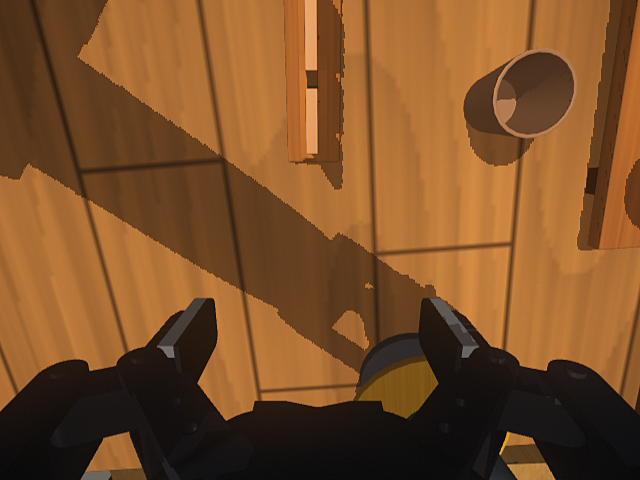

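The blue tile's top is at pixels (311, 88–153), giving (0.514, -0.3125), and is aligned with the tool. The next step is to grasp it across its thickness.

Emit:
{"api": "send_rows", "payload": {"series": [{"tx":30,"ty":-1.5,"tz":10,"ax":0,"ay":0,"az":0,"grip":0},{"tx":30,"ty":-1.5,"tz":15,"ax":0,"ay":0,"az":0,"grip":0},{"tx":25.7,"ty":-1.4,"tz":20,"ax":0,"ay":0,"az":0,"grip":0},{"tx":0,"ty":0,"tz":35,"ax":0,"ay":0,"az":0,"grip":0},{"tx":0,"ty":0,"tz":35,"ax":0,"ay":0,"az":0,"grip":0},{"tx":0,"ty":0,"tz":35,"ax":0,"ay":0,"az":0,"grip":0},{"tx":0,"ty":0,"tz":35,"ax":0,"ay":0,"az":0,"grip":0},{"tx":0,"ty":0,"tz":12,"ax":0,"ay":0,"az":0,"grip":0},{"tx":0,"ty":0,"tz":0,"ax":0,"ay":0,"az":0,"grip":0}], "grip_force": 30}}

```text
t: 10.93
position: [0.5121, -0.3137, 0.0746]
tool_rot: [[0.078, 0.997, -0.004], [0.997, -0.078, 0.003], [0.002, -0.004, -1.0]]
force: [-0.3, 0.1, 0.7]
grip_width: 0.0858
```

Emit:
{"api": "send_rows", "payload": {"series": [{"tx":0,"ty":0,"tz":0,"ax":0,"ay":0,"az":0,"grip":255},{"tx":0,"ty":0,"tz":0,"ax":0,"ay":0,"az":0,"grip":255},{"tx":0,"ty":0,"tz":0,"ax":0,"ay":0,"az":0,"grip":255},{"tx":0,"ty":0,"tz":0,"ax":0,"ay":0,"az":0,"grip":255},{"tx":0,"ty":0,"tz":0,"ax":0,"ay":0,"az":0,"grip":255},{"tx":0,"ty":0,"tz":0,"ax":0,"ay":0,"az":0,"grip":255},{"tx":0,"ty":0,"tz":0,"ax":0,"ay":0,"az":0,"grip":255},{"tx":0,"ty":0,"tz":0,"ax":0,"ay":0,"az":0,"grip":255},{"tx":0,"ty":0,"tz":0,"ax":0,"ay":0,"az":0,"grip":255},{"tx":0,"ty":0,"tz":0,"ax":0,"ay":0,"az":0,"grip":255}]}}

```text
t: 11.77
position: [0.5134, -0.3147, 0.0783]
tool_rot: [[0.076, 0.997, 0.0], [0.997, -0.076, -0.0], [-0.0, 0.0, -1.0]]
force: [-2.3, 0.7, 6.3]
grip_width: 0.0095
```

Gripped at 9.5 mm. Lift it straight up.

Emit:
{"api": "send_rows", "payload": {"series": [{"tx":0,"ty":0,"tz":-5,"ax":0,"ay":0,"az":0,"grip":255},{"tx":0,"ty":0,"tz":-8,"ax":0,"ay":0,"az":0,"grip":255},{"tx":0,"ty":0,"tz":-10,"ax":0,"ay":0,"az":0,"grip":255},{"tx":0,"ty":0,"tz":-20,"ax":0,"ay":0,"az":0,"grip":255},{"tx":0,"ty":0,"tz":-30,"ax":0,"ay":0,"az":0,"grip":255},{"tx":0,"ty":0,"tz":-35,"ax":0,"ay":0,"az":0,"grip":255},{"tx":0,"ty":0,"tz":-35,"ax":0,"ay":0,"az":0,"grip":255},{"tx":0,"ty":0,"tz":-35,"ax":0,"ay":0,"az":0,"grip":255},{"tx":0,"ty":0,"tz":-22,"ax":0,"ay":0,"az":0,"grip":255},{"tx":0,"ty":0,"tz":0,"ax":0,"ay":0,"az":0,"grip":255}]}}

```text
t: 12.6
position: [0.5141, -0.315, 0.2846]
tool_rot: [[0.076, 0.997, 0.007], [0.997, -0.076, -0.004], [-0.004, 0.007, -1.0]]
force: [0.5, -1.0, -0.4]
grip_width: 0.0095
```

```bash
python3 - <<'E'
from h import *
import pickle
np.set_printoptions(precision=4,suppress=True)
# slot: yaw & centre from top0, w2
T=cv2.imread("pics/top0.png");pt=cams.camera_params("top");W=cv2.imread("pics/w2.png");pw=pickle.load(open("w2.pkl","rb"))
for im,p,box in((T,pt,(140,240,220,310)),(W,pw,(0,240,100,310))):
    a=blobs(im,[105,120,30],[130,255,255],box,60)[0][1]
    c=cv2.boxPoints(a); w=np.array([onplane(p,q,.11)[:2] for q in c]); r=cv2.minAreaRect((w*1000).astype(np.float32)); 
    e=max(((w[(i+1)%4]-w[i]) for i in range(4)),key=np.linalg.norm)
    print(w.mean(0),r,np.degrees(np.arctan2(e[1],e[0]))%180)
E
```

```text
[0.4948 0.2986] ((494.7896728515625, 298.6675720214844), (17.243934631347656, 56.81736755371094), 6.652566432952881) 96.65254426881617
[0.4952 0.3019] ((495.112548828125, 302.1806640625), (19.2734432220459, 67.29879760742188), 6.7466230392456055) 97.09056590657765
```

Emit:
{"api": "send_rows", "payload": {"series": [{"tx":20,"ty":-2,"tz":0,"ax":0,"ay":0,"az":0,"grip":255},{"tx":36,"ty":-3.4,"tz":0,"ax":0,"ay":0,"az":0,"grip":255},{"tx":36,"ty":-3.4,"tz":0,"ax":0,"ay":0,"az":0,"grip":255},{"tx":36,"ty":-3.4,"tz":0,"ax":0,"ay":0,"az":0,"grip":255},{"tx":36,"ty":-3.4,"tz":0,"ax":0,"ay":0,"az":0,"grip":255},{"tx":36,"ty":-3.4,"tz":0,"ax":0,"ay":0,"az":0,"grip":255},{"tx":36,"ty":-3.4,"tz":0,"ax":0,"ay":0,"az":0,"grip":255},{"tx":36,"ty":-3.4,"tz":0,"ax":0,"ay":0,"az":0,"grip":255},{"tx":36,"ty":-3.4,"tz":0,"ax":0,"ay":0,"az":0,"grip":255},{"tx":36,"ty":-3.4,"tz":0,"ax":0,"ay":0,"az":0,"grip":255}]}}

```text
t: 13.43
position: [0.5063, 0.0326, 0.278]
tool_rot: [[0.076, 0.997, 0.0], [0.997, -0.076, 0.0], [0.0, 0.0, -1.0]]
force: [1.5, 0.4, -1.1]
grip_width: 0.0096
```

Emit:
{"api": "send_rows", "payload": {"series": [{"tx":36,"ty":-3.4,"tz":0,"ax":0,"ay":0,"az":0,"grip":255},{"tx":36,"ty":-3.4,"tz":0,"ax":0,"ay":0,"az":0,"grip":255},{"tx":36,"ty":-3.4,"tz":0,"ax":0,"ay":0,"az":0,"grip":255},{"tx":36,"ty":-3.4,"tz":0,"ax":0,"ay":0,"az":0,"grip":255},{"tx":36,"ty":-3.4,"tz":0,"ax":0,"ay":0,"az":0,"grip":255},{"tx":8,"ty":0,"tz":0,"ax":0,"ay":0,"az":-0.1,"grip":255},{"tx":0,"ty":0,"tz":0,"ax":0,"ay":0,"az":-0.1,"grip":255},{"tx":0,"ty":0,"tz":0,"ax":0,"ay":0,"az":0,"grip":255},{"tx":0,"ty":0,"tz":0,"ax":0,"ay":0,"az":0,"grip":255}]}}

```text
t: 14.18
position: [0.5041, 0.2197, 0.2776]
tool_rot: [[-0.121, 0.993, -0.0], [0.993, 0.121, -0.0], [-0.0, -0.0, -1.0]]
force: [-0.1, 0.3, -1.4]
grip_width: 0.0097
```

```bash
python3 - <<'E'
from h import *
import pickle
np.set_printoptions(precision=4,suppress=True)
s=monitor.observe(); p=cams.camera_params("wrist"); im=cams.get_image("wrist"); cv2.imwrite("pics/w5.png",im)
print(s["t"],s["position"],s["tool_rot"],s["force"],s["grip_width"]); pickle.dump(p,open("w5.pkl","wb"))
for q in blobs(im,[105,120,30],[130,255,255],None,60)[:3]:
    a=q[1];w=np.array([onplane(p,c,.11)[:2] for c in cv2.boxPoints(a)]);e=max(((w[(i+1)%4]-w[i]) for i in range(4)),key=np.linalg.norm)
    print(q,w.mean(0),cv2.minAreaRect((w*1000).astype(np.float32))[1],np.degrees(np.arctan2(e[1],e[0]))%180)
E
```

```text
14.1833 [0.5041 0.2197 0.2776] [[-0.1209  0.9927 -0.0002]
 [ 0.9927  0.1209 -0.0002]
 [-0.0001 -0.0002 -1.    ]] [-0.065   0.3334 -1.3961] 0.009744613324052877
(1580.0, ((318.5, 127.0), (72.0, 23.0), 90.0)) [0.4962 0.3019] (20.290021896362305, 58.69345474243164) 96.47929394379189
(266.5, ((317.0, 227.5), (19.0, 18.0), 90.0)) [0.5056 0.2144] (16.870861053466797, 18.191495895385742) 96.52587788830837
```

View pics/w5.png

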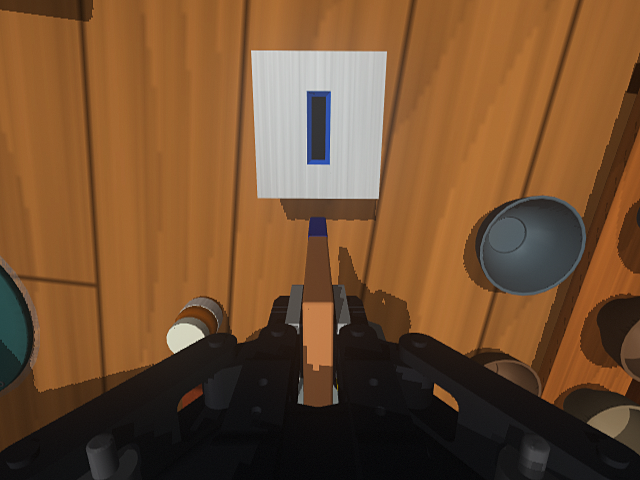

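The slot is at pixel (318.5,127), giving (0.496, 0.302), 20×59 mm and in line with the tool. The tile's blue foot shows at rows 217–237. Next I'll work out the tile's offset in the hand from that foot edge.

```bash
python3 - <<'E'
from h import *
import pickle
np.set_printoptions(precision=4,suppress=True)
p=pickle.load(open("w5.pkl","rb")); im=cv2.imread("pics/w5.png")
m=cv2.inRange(cv2.cvtColor(im,cv2.COLOR_BGR2HSV),(105,120,30),(130,255,255))
for r in range(214,240,3):
    c=np.where(m[r,280:360])[0]+280; print(r,(c.min(),c.max()) if len(c) else None)
P=np.array([.5041,.2197,.2776]);R=np.array([[-.1209,.9927,0],[.9927,.1209,0],[0,0,-1]])
for uv in((317.5,217.5),(317.5,236)): 
    for z in (.207,.252): print(uv,z,R.T@(onplane(p,uv,z)-P)*1000)
print("top edge near", R.T@(onplane(p,(318,302),.3272)-P)*1000)
print("slot",R.T@(np.array([.4962,.3019,.11])-P)*1000)
E
```

```text
214 None
217 None
220 (np.int64(310), np.int64(324))
223 (np.int64(310), np.int64(325))
226 (np.int64(309), np.int64(325))
229 (np.int64(309), np.int64(325))
232 (np.int64(309), np.int64(326))
235 (np.int64(308), np.int64(326))
238 None
(317.5, 217.5) 0.207 [25.2389  1.3912 70.6   ]
(317.5, 217.5) 0.252 [35.0503  1.4294 25.6   ]
(317.5, 236) 0.207 [13.0767  1.3964 70.6   ]
(317.5, 236) 0.252 [25.4528  1.4335 25.6   ]
top edge near [ 25.756    1.6532 -49.6   ]
slot [ 82.5551   2.0956 167.6   ]
```

The tile is centred in the hand (0.3 mm along x), and the glaze line measures at the expected height. To get over the slot I need tx 82.2 and ty 0.6. The full descent is 142 mm.

Emit:
{"api": "send_rows", "payload": {"series": [{"tx":30,"ty":0.3,"tz":0,"ax":0,"ay":0,"az":0,"grip":255},{"tx":35,"ty":0.3,"tz":0,"ax":0,"ay":0,"az":0,"grip":255},{"tx":17.2,"ty":0,"tz":15,"ax":0,"ay":0,"az":0,"grip":255},{"tx":0,"ty":0,"tz":30,"ax":0,"ay":0,"az":0,"grip":255},{"tx":0,"ty":0,"tz":25,"ax":0,"ay":0,"az":0,"grip":255},{"tx":0,"ty":0,"tz":15,"ax":0,"ay":0,"az":0,"grip":255},{"tx":0,"ty":0,"tz":0,"ax":0,"ay":0,"az":0,"grip":255},{"tx":0,"ty":0,"tz":0,"ax":0,"ay":0,"az":0,"grip":255}]}}

```text
t: 14.9
position: [0.4948, 0.3008, 0.193]
tool_rot: [[-0.122, 0.993, -0.0], [0.993, 0.122, -0.0], [-0.0, -0.0, -1.0]]
force: [0.2, -0.1, 0.7]
grip_width: 0.0097
```

Emit:
{"api": "send_rows", "payload": {"series": [{"tx":0,"ty":0,"tz":4,"ax":0,"ay":0,"az":0,"grip":255},{"tx":0,"ty":0,"tz":4,"ax":0,"ay":0,"az":0,"grip":255},{"tx":0,"ty":0,"tz":4,"ax":0,"ay":0,"az":0,"grip":255},{"tx":0,"ty":0,"tz":3,"ax":0,"ay":0,"az":0,"grip":255},{"tx":0,"ty":0,"tz":2,"ax":0,"ay":0,"az":0,"grip":255},{"tx":0,"ty":0,"tz":0,"ax":0,"ay":0,"az":0,"grip":255},{"tx":0,"ty":0,"tz":0,"ax":0,"ay":0,"az":0,"grip":255}]}}

```text
t: 15.48
position: [0.4947, 0.3013, 0.1756]
tool_rot: [[-0.124, 0.992, -0.0], [0.992, 0.124, -0.0], [-0.0, -0.0, -1.0]]
force: [0.2, -1.2, -1.4]
grip_width: 0.0097
```

Emit:
{"api": "send_rows", "payload": {"series": [{"tx":0,"ty":0,"tz":3,"ax":0,"ay":0,"az":0,"grip":255},{"tx":0,"ty":0,"tz":3,"ax":0,"ay":0,"az":0,"grip":255},{"tx":0,"ty":0,"tz":3,"ax":0,"ay":0,"az":0,"grip":255},{"tx":0,"ty":0,"tz":3,"ax":0,"ay":0,"az":0,"grip":255},{"tx":0,"ty":0,"tz":0,"ax":0,"ay":0,"az":0,"grip":255}]}}

```text
t: 15.9
position: [0.4945, 0.3012, 0.1627]
tool_rot: [[-0.124, 0.992, -0.001], [0.992, 0.124, -0.0], [-0.0, -0.001, -1.0]]
force: [0.2, -0.3, -1.4]
grip_width: 0.0093
```

No contact; continue to TCP z 0.1355.

Emit:
{"api": "send_rows", "payload": {"series": [{"tx":0,"ty":0,"tz":4,"ax":0,"ay":0,"az":0,"grip":255},{"tx":0,"ty":0,"tz":4,"ax":0,"ay":0,"az":0,"grip":255},{"tx":0,"ty":0,"tz":5,"ax":0,"ay":0,"az":0,"grip":255},{"tx":0,"ty":0,"tz":5,"ax":0,"ay":0,"az":0,"grip":255},{"tx":0,"ty":0,"tz":5,"ax":0,"ay":0,"az":0,"grip":255},{"tx":0,"ty":0,"tz":4,"ax":0,"ay":0,"az":0,"grip":255},{"tx":0,"ty":0,"tz":0,"ax":0,"ay":0,"az":0,"grip":255},{"tx":0,"ty":0,"tz":0,"ax":0,"ay":0,"az":0,"grip":255},{"tx":0,"ty":0,"tz":0,"ax":0,"ay":0,"az":0,"grip":255},{"tx":0,"ty":0,"tz":0,"ax":0,"ay":0,"az":0,"grip":255}]}}

```text
t: 16.73
position: [0.4947, 0.3013, 0.1367]
tool_rot: [[-0.124, 0.992, -0.0], [0.992, 0.124, -0.0], [-0.0, -0.0, -1.0]]
force: [-0.1, -1.2, -1.7]
grip_width: 0.0099
```

```bash
python3 - <<'E'
from h import *
np.set_printoptions(precision=4,suppress=True)
s=monitor.observe(); print(s["t"],s["position"],s["force"],s["torque"],s["grip_width"],s["qd"])
W=cams.get_image("wrist");S=cams.get_image("scene")
k=blobs(S,[0,200,120],[4,255,255],(280,190,380,270),8);print(k[:1])
cv2.imwrite("pics/f.png",np.hstack([cv2.resize(S[150:300,150:500],(770,330))[:, :770]]))
cv2.imwrite("pics/f2.png",np.hstack([cv2.resize(S[130:290,150:510],(540,240)),cv2.resize(W,(320,240))[:, 30:290]]))
E
```

```text
16.7333 [0.4947 0.3013 0.1367] [-0.1382 -1.2407 -1.6921] [-0.4797  0.0232  0.033 ] 0.009891598717529598 [-0.0305 -0.0271 -0.0009 -0.0212  0.0949  0.0743]
[(68.0, ((321.0, 227.0), (8.0, 10.0), 90.0))]
```

View pics/f2.png

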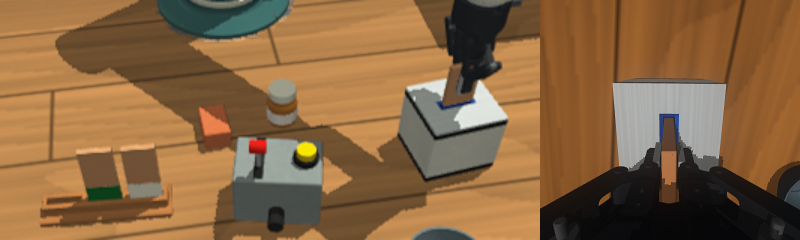

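The tile is in the slot with its glaze line at the reader's top. The lever is up, the button is released, and the other tiles and objects are in place. Forces are small, so I'll hand in.

```bash
python3 -c "
from station import ticket
print(ticket.hand_in())"
```

```text
the job is handed in; nothing more can be done
None
```

I did the whole task in order and handed it in at about 17 s of the 72 s; the hand-in reports no verdict.

- **Cut-out test:** I pressed the yellow button to the bottom (8.4 N) and let it go. The lever dropped, and the knob was seen 79 mm from its up position, as expected. I pinched the knob, swung it back past upright and released it. In the last picture the knob is at the same pixel as at the start.
- **Tile:** I lifted the blue tile from the rack and lowered it through the slot without noticeable contact. It's still gripped, with the tool vertical. The opening reads 9.9 mm on the 10 mm tile.
- **Glaze line:** by calculation it's about 1 mm above the reader's top. This comes from the measured arm height; I didn't measure it again in the last picture.
- **Last checks:** the outside force on the tool was about 2 N in all. By eye, the last scene view shows the green and white tiles upright and the jar and clay block where they were. The cup and bowls were largely outside that crop and were not re-measured.

No check failed. The first three move calls were refused because I left fields out of the rows; nothing moved.

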